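# Clear round the folding work lamp, click out its feet and dim it

## Robot

A 6-joint arm with a two-finger parallel gripper is mounted at the origin on a cart in front of the work surface, level with it; the furniture and walls round the work are solid. World frame = base frame: x ahead of the robot, y to its left, z up, the work surface at z = 0. Lengths are in m, angles in rad, forces in N, time in s.
With the tool pointing down it reaches from about 0.35 to 0.975 m from the base axis. Payload 4.9 kg.
Tool frame: the origin (TCP) lies at the very end of the fingers, on their centre line; the grasp point (between the pads) lies ctrl.hold_point_z behind it (ctrl.hold_point_z is the distance from the TCP to the grasp point, in m); z points along the fingers, y is the line along which they close (so a half turn about z gives the same grasp; the last joint's range is limited). The gripper opens to 85 mm and grips with 20 to 120 N. Pads are 22 mm wide; open, the fingers measure 114 mm over their backs; the gripper's body (76 mm by 85 mm) begins 54 mm behind the grasp point. The pads swing forward as they close: fully open they stand 13 mm farther back than shut.
Start: joints at [-0.119, 0.053, 1.613, -0, 1.476, -0.119], TCP at [0.625, 0, 0.231] pointing down, gripper open.
Joint ranges: [-3.01, 3.01], [-1.01, 2.22], [0.06, 2.58], [-1.02, 4.17], [0.09, 2.62], [-3.14, 3.14]. Speed limits (rad/s): [2.57, 2.57, 3.14, 3.14, 3.14, 3.14].

## Interface

Orientations are given as a rotation vector (axis times angle).
In Python, from station import ctrl gives the robot as it stands. The module is installed in compiled form; this text tells all that it offers.
- The arm moves only by the tool jog_arm, never from a script. Its argument "deltas" is a list of rows, each a list of 3 entries, a list of its own where there are three numbers: the closure, from -1 (fully open) to 1 (shut), then the shift along the world's x, y, z scaled (see below), then the turn, a rotation vector about the world's x, y, z scaled (see below). A call has 1 to 12 rows; each row is the pose to reach, as a shift and turn from the pose commanded when the call began, turning the shorter way round; what a row does not reach only later rows make up. The controller multiplies each number of a shift by 0.4 m and each number of a turn by 180 degrees. A row lasts 1/12 s, in which the tool goes at most 41.7 mm and 7.16 degrees, less where a joint would pass 70% of its speed; a pose out of reach is approached as far as the arm can. A call with a number of a shift or a turn outside -1 to 1 is refused whole. A call with a gripper value outside its range is refused whole. The fingers move at their own pace and stop on an object; "squeeze" is the grip in N (left out, the last holds). Time passes only in rows, so rows that repeat a pose let the fingers close. It gives the time, the measured TCP pose, the force, the opening and the grip force at its end, in the units of the state.
- ctrl.get_obs(): the state, without advancing time (a new reading comes with each control period).
- ctrl.get_image(name): name is "scene" or "side" or "wrist"; returns the picture (420x560x3 uint8, red, green, blue); there is no depth.
- ctrl.get_calibration(name): a dict with "K" (3x3 intrinsics, pixels), "extrinsics" (4x4, takes a point from world to camera coordinates). Camera axes: x right, y down, z forward; pixel columns grow to the right and rows downward; lengths in m; the calibration is good to about 2 mm. The wrist camera is an equidistant fisheye: a pixel r from the principal point sees the ray r / f radians off the axis. A picture is of the moment at which its call begins: read the wrist's pose just before it. get_calibration takes no time and is no camera call; for the wrist camera it gives the pose at the moment of the call.
- ctrl.finish_job(): hands the job in; it is judged then, once.
The state is a dict: "t": time; "q": joint angles; "dq": joint speeds; "effort": joint torques, N m; "tool_pos": TCP position; "tool_rot": TCP orientation; "contact_force": force on the tool from outside, world axes, zero at the start; "wrist_torque": the same for the moment, N m; "opening": finger opening in m; "grip_force": force on a finger pad.
Only numpy, scipy, OpenCV 4.12 (cv2) and the standard library are available. Lean on these libraries where they do the work, as an engineer would, in place of code of your own. Each camera call takes 0.05 s, during which the arm holds its last target. There are 200 camera calls.

## Task

Make the folding work lamp ready for use: the tan jar and the amber bottle are in the way of its two feet, so stand both upright on the floor of the brown cardboard tray, and never let a foot push against them. Swing each foot fully out until its catch snaps home against the stop, and turn the dimmer on top of the lamp fully anticlockwise to its end stop. Leave everything else on the bench where it stands.

Things in the scene. Friction and masses are not known exactly. Their poses are not given: they have to be found in the camera images.
- lamp: Yellow battery work lamp, fixed and heavy. Origin: centre of its underside on the bench; x axis points to its back, y to its left, z up. Pod spans x -50..60, y -75..75, up to z 58 mm. A gooseneck rises from (47,0) and leans back to a 92 mm round head centred near (125,0,235); neck and head lie within x 95..185 there.
- foot_left (a joint): left foot of the lamp as a swing angle: 0 folded along the lamp's left side pointing to its front, grows as the tip swings outward (clockwise from above) in a level arc; 1.571 = end stop, straight out sideways. A spring catch resists with about 0.5 N m from 1.0 to 1.3 rad; past about 1.4 it snaps the foot home against the stop. Stays where left below 0.9.
- foot_right (a joint): right foot of the lamp as a swing angle: 0 folded along the lamp's right side pointing to its front, grows as the tip swings outward (anticlockwise from above) in a level arc; 1.571 = end stop, straight out sideways. A spring catch resists with about 0.5 N m from 1.0 to 1.3 rad; past about 1.4 it snaps the foot home against the stop. Stays where left below 0.9.
- foot_left_hinge (a point): Axis of the left foot, 43 mm above the bench; at (40,90) mm in the lamp's frame. The axis is vertical.
- foot_right_hinge (a point): Axis of the right foot, 43 mm above the bench; at (40,-90) mm in the lamp's frame. The axis is vertical.
- foot_left_knob (a point): Middle of the black knurled levelling knob at the left foot's tip: upright cylinder 22 mm across, from 28 to 58 mm above the bench, 130 mm from the hinge axis. Grip or push it here. The flat steel foot below it is 24 mm wide, its top 24 mm up.
- foot_right_knob (a point): Middle of the black knurled levelling knob at the right foot's tip: upright cylinder 22 mm across, from 28 to 58 mm above the bench, 130 mm from the hinge axis. Grip or push it here. The flat steel foot below it is 24 mm wide, its top 24 mm up.
- foot_left_arm: The left foot itself: a flat bar 132 x 24 mm with rubber pad and knob. Origin on its hinge axis at bench height; it reaches 143 mm along its own -x axis.
- foot_right_arm: The right foot itself: a flat bar 132 x 24 mm with rubber pad and knob. Origin on its hinge axis at bench height; it reaches 143 mm along its own -x axis.
- dimmer (a joint): Dimmer angle: 0 = anticlockwise end stop (fully dimmed, mark on the red line); grows turning clockwise seen from above, up to 4.7.
- dimmer_grip (a point): Grip point of the dimmer, on its vertical axis 94 mm above the bench, on top of the pod at (-12,0) in the lamp's frame. Its grip is an upright bar 38 x 14 mm, 30 mm high (z 71..101 mm) on a 40 mm disc. The bar lies along the lamp's -x axis turned by (-0.785 - dimmer angle) about z, anticlockwise positive.
- tan_jar: Tan jar with black cap, 54 mm across to z 99, cap 44 mm across to z 113. Origin: centre of its underside; z up. 0.25 kg. Starts in the swing of one foot.
- amber_bottle: Amber yellow bottle, 46 mm across narrowing near z 90..104, cap 22 mm across from z 100 to 122. Origin: centre of its underside; z up. 0.16 kg. Starts in the swing of the other foot.
- tray: Open brown cardboard tray, fixed. 119 (x) x 168 (y) x 78 mm high, walls 6 mm, inner floor at z 3 mm, inside 106 x 156 mm. Origin: centre of its underside; x and y along its sides.
- pink_bottle: Pink bottle with white cap, 36 mm across, 113 mm high, close behind where the left foot ends. Bystander, not to be disturbed. Origin: centre of its underside.
- nut_jar: Glass jar of nuts, 60 mm across, 78 mm high, close behind where the right foot ends. Bystander, not to be disturbed. Origin: centre of its underside.
- red_bottle: Small red bottle with black cap, 27 mm across, 82 mm high, in front of the lamp. Bystander, not to be disturbed. Origin: centre of its underside.
- indicator_stand: Dial indicator on a magnetic stand, 68 x 143 x 178 mm, at the left. Delicate bystander. Origin: centre of its underside.
There are look-alikes about, which are no part of the job. What is shaped like the amber_bottle but purple is not meant.

How it is judged:
At the end, for the whole second after the job is handed in: Both the tan jar and the amber bottle stand upright (within 0.15 rad) and at rest on the floor of the cardboard tray, inside its walls; both feet of the lamp are swung out to more than 1.50 rad (seated in the catch, stop at 1.571); the dimmer reads less than 0.10 rad (at its anticlockwise stop) (x of tan_jar in the frame of tray between -0.056 and 0.056 m and y of tan_jar in the frame of tray between -0.081 and 0.081 m and z of each of tan_jar, amber_bottle in the frame of tray below 0.012 m and angle between each of tan_jar, amber_bottle's own z axis and vertical below 0.15 rad and linear speed of each of tan_jar, amber_bottle below 0.03 m/s and x of amber_bottle in the frame of tray between -0.056 and 0.056 m and y of amber_bottle in the frame of tray between -0.081 and 0.081 m and value of joint each of foot_left, foot_right above 1.5 rad and value of joint dimmer below 0.1 rad); the robot touches nothing.
It fails at once if the left foot pushes against the jar or the bottle (contact force between foot_left_arm and tan_jar above 1.5 N or contact force between foot_left_arm and amber_bottle above 1.5 N).
It fails at once if the right foot pushes against the jar or the bottle (contact force between foot_right_arm and tan_jar above 1.5 N or contact force between foot_right_arm and amber_bottle above 1.5 N).
It fails at once if the pink bottle, nut jar, small red bottle or indicator stand is shifted by more than 20 mm (distance of any of pink_bottle, nut_jar, red_bottle, indicator_stand from where it was at the start of the episode above 0.02 m).
It also fails if it takes over 72 s, if anything falls off the work surface, if the arm or the gripper's body presses on something with over 40 N, if the wrist force passes 120 N, or if a joint passes its speed limit or range.

## Working session

There is one attempt and no reset: what is moved stays moved. The work goes in short steps, Python scripts to look and compute and a tool call to move; the robot and the scene stay as the last step left them, time stands still between calls to the robot, and variables do not carry over. Pictures are saved under pics/ and viewed, at most 10 in all, crops included, and the job is handed in when it is done.

Besides the shell and the picture viewer there is one more tool, called by a JSON object that holds its "fn" and its "kwargs". jog_arm: Moves the arm, as the interface text tells. Its arguments: {"type":"object","properties":{"deltas":{"type":"array","items":{"type":"array"}},"squeeze":{"type":"number"}},"required":["deltas"]}

```bash
mkdir -p pics; python3 - <<'E'
from station import ctrl
import cv2,numpy as np
for n in ("scene","side"):
    im=ctrl.get_image(n); cv2.imwrite(f"pics/{n}0.png",im[:,:,::-1]); c=ctrl.get_calibration(n); print(n,c["K"].round(1).tolist(),c["extrinsics"].round(4).tolist())
print(ctrl.hold_point_z); print(ctrl.get_obs())
E
```

```text
scene [[506.0, 0.0, 278.7], [0.0, 506.0, 209.8], [0.0, 0.0, 1.0]] [[-0.5851, -0.8108, 0.0138, 0.4118], [-0.3426, 0.2317, -0.9105, 0.2469], [0.735, -0.5375, -0.4133, 0.9675], [0.0, 0.0, 0.0, 1.0]]
side [[507.9, 0.0, 269.0], [0.0, 507.9, 217.7], [0.0, 0.0, 1.0]] [[-0.9179, -0.3963, -0.0191, 0.5356], [-0.1416, 0.3722, -0.9173, 0.1114], [0.3706, -0.8393, -0.3977, 1.3353], [0.0, 0.0, 0.0, 1.0]]
0.0187
{'t': 0.1, 'q': array([-1.19020515e-01,  5.32842798e-02,  1.61416889e+00,  5.12141558e-05,
        1.47599377e+00, -1.19003953e-01]), 'dq': array([-0.00079723, -0.00182798, -0.00383246,  0.00019075,  0.00099567,
        0.00059737]), 'effort': array([ 6.14647306e-04, -3.94903493e+01, -3.71363103e+01, -4.52310599e-05,
        3.99340541e-03, -4.17574097e-05]), 'tool_pos': array([6.24434811e-01, 6.95345894e-05, 2.30182737e-01]), 'tool_rot': array([-2.22041200e+00, -2.22036436e+00,  1.73672088e-03]), 'contact_force': array([ 0.23869796,  0.16103914, -0.24608656]), 'wrist_torque': array([-0.03802931, -0.00997571, -0.03087109]), 'grip_force': 0.0, 'opening': 0.08516491288826136}
```

View pics/scene0.png

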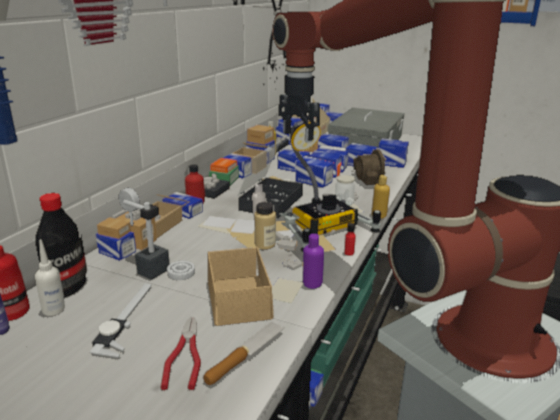

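View pics/side0.png

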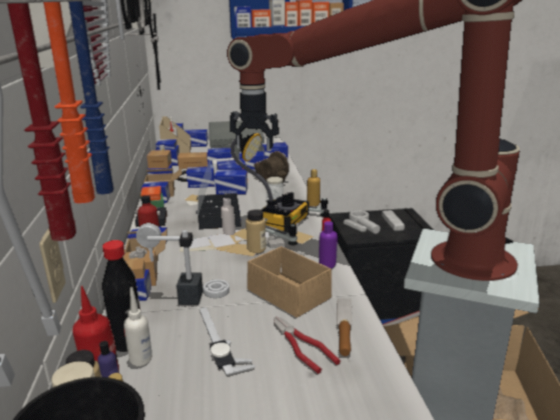

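The scene view shows the tray at about (238,285), tan jar (264,226), lamp (325,215), amber bottle (380,198), purple look-alike (313,262) and red bottle (350,240). I'll enlarge that area and also take the wrist view.

```bash
python3 - <<'E'
from station import ctrl
import cv2
im=cv2.imread("pics/scene0.png")
cv2.imwrite("pics/sc_crop.png",cv2.resize(im[165:330,200:400],None,fx=4*.9,fy=4*.9,interpolation=cv2.INTER_CUBIC))
c=ctrl.get_calibration("wrist");w=ctrl.get_image("wrist")
cv2.imwrite("pics/w0.png",w[:,:,::-1]);cv2.imwrite("pics/w0b.png",cv2.resize(w[:,:,::-1],(800,600),interpolation=cv2.INTER_CUBIC))
print(c["K"].tolist(),c["extrinsics"].round(5).tolist())
E
```

```text
[[325.19226210127806, 0.0, 283.101428010482], [0.0, 325.19226210127806, 204.01216645930222], [0.0, 0.0, 1.0]] [[1.0, -0.00049, -0.00101, -0.62362], [-0.00015, -0.94742, 0.32, -0.04295], [-0.00111, -0.32, -0.94742, 0.37921], [0.0, 0.0, 0.0, 1.0]]
```

View pics/w0b.png

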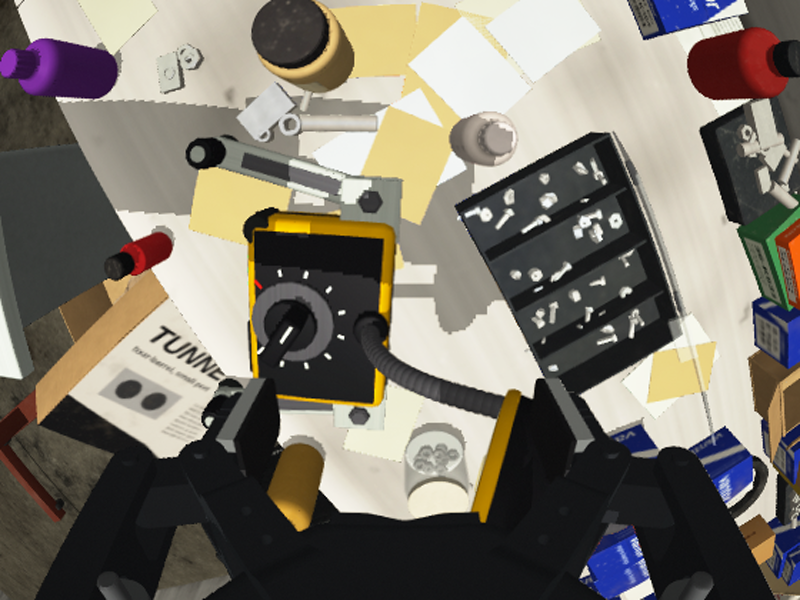

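View pics/sc_crop.png

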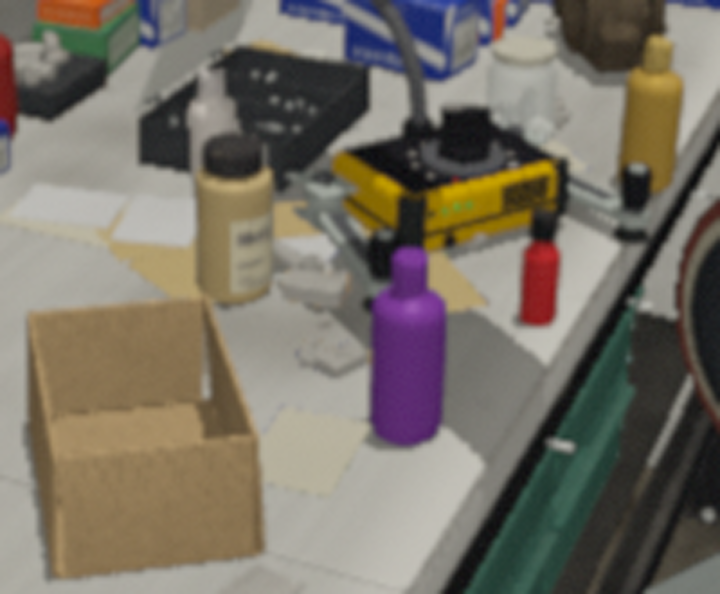

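The wrist view (up is +y, right is +x) shows the left hinge bolt at (372,200), right hinge bolt (360,415), knob tops (205,152) and (222,392), dimmer disc (293,320), jar cap (291,32), and red bottle at left. In the scene crop, the tray rim corners are (30,312), (205,300), (260,435) and (50,462), and the amber cap is at (659,42).

```bash
cat > h.py <<'E'
import numpy as np
from station import ctrl
def hit(K,E,u,v,z,fish=False):
    K=np.array(K);E=np.array(E)
    a=np.array([(u-K[0,2])/K[0,0],(v-K[1,2])/K[1,1]])
    if fish:
        r=np.linalg.norm(a); d=np.r_[a/r*np.sin(r),np.cos(r)]
    else: d=np.r_[a,1]
    R=E[:3,:3];o=-R.T@E[:3,3];d=R.T@d
    return (o+d*(z-o[2])/d[2])[:2]
def cam(n,u,v,z):
    c=ctrl.get_calibration(n); return hit(c["K"],c["extrinsics"],u,v,z,n=="wrist")
E
python3 - <<'E'
from h import *
W=dict(hl=(372,200,.045),hr=(360,415,.045),kl=(205,152,.058),kr=(222,392,.058),dim=(293,320,.071),jarcap=(291,32,.113),pinkcap=(497,138,.113),nutlid=(437,497,.078),nutbase=(435,445,.03),redcap=(118,265,.082),podFL=(252,222,.058),podBL=(393,225,.058),podFR=(250,397,.058),podBR=(385,403,.058),barF=(262,372,.101),purplecap=(8,65,.122))
for k,(u,v,z) in W.items(): print("W",k,cam("wrist",u*.7,v*.7,z).round(3))
S=dict(amcap=(659,42,.122),ambase=(648,178,0),jarcap=(231,145,.113),jarbase=(235,285,0),t1=(30,312,.078),t2=(205,300,.078),t3=(260,435,.078),t4=(50,462,.078),b4=(60,577,0),b3=(262,552,0),redcap=(545,215,.082),redbase=(538,315,0),kl=(385,240,.058),kr=(637,170,.058),dim=(466,115,.101),purcap=(410,255,.122),purbase=(405,425,0),pinkcap=(210,75,.113),nutlid=(525,50,.078))
for k,(u,v,z) in S.items(): print("S",k,cam("scene",200+u/3.6,165+v/3.6,z).round(3))
E
```

```text
W hl [0.601 0.038]
W hr [ 0.586 -0.14 ]
W kl [0.482 0.078]
W kr [ 0.472 -0.114]
W dim [ 0.544 -0.043]
W jarcap [0.561 0.145]
W pinkcap [0.675 0.083]
W nutlid [ 0.652 -0.205]
W nutbase [ 0.652 -0.184]
W redcap [0.411 0.003]
W podFL [0.516 0.026]
W podBL [0.616 0.022]
W podFR [ 0.497 -0.118]
W podBR [ 0.608 -0.12 ]
W barF [ 0.526 -0.07 ]
W purplecap [0.348 0.162]
S amcap [ 0.516 -0.223]
S ambase [ 0.523 -0.234]
S jarcap [0.556 0.153]
S jarbase [0.561 0.146]
S t1 [0.483 0.349]
S t2 [0.436 0.254]
S t3 [0.294 0.313]
S t4 [0.335 0.418]
S b4 [0.339 0.414]
S b3 [0.294 0.31 ]
S redcap [0.4   0.004]
S redbase [ 0.406 -0.004]
S kl [0.468 0.086]
S kr [ 0.452 -0.141]
S dim [ 0.527 -0.036]
S purcap [0.347 0.167]
S purbase [0.35  0.162]
S pinkcap [0.672 0.093]
S nutlid [ 0.646 -0.205]
```

{"fn": "jog_arm", "kwargs": {"deltas": [[-1,[-0.163,0.37,0],[0,0,0]],[-1,[-0.163,0.37,0],[0,0,0]],[-1,[-0.163,0.37,0],[0,0,0]],[-1,[-0.163,0.37,0],[0,0,0]],[-1,[-0.163,0.37,0],[0,0,0]],[-1,[-0.163,0.37,-0.1],[0,0,0]],[-1,[-0.163,0.37,-0.1],[0,0,0]]], "squeeze": 40}}

```text
t: 0.73
tool_pos: [0.556, 0.1481, 0.1848]
tool_rot: [-2.216, -2.219, 0.013]
contact_force: [-1.4, -0.4, -1.7]
opening: 0.0855
grip_force: 0.0
```

```bash
python3 - <<'E'
from h import *
import cv2
c=ctrl.get_calibration("wrist");w=ctrl.get_image("wrist")
cv2.imwrite("pics/w1b.png",cv2.resize(w[:,:,::-1],(800,600),interpolation=cv2.INTER_CUBIC))
np.savez("w1.npz",K=c["K"],E=c["extrinsics"])
for p in [(138,272,0),(168,272,0),(152,280,0),(152,262,0.02)]: print(cam("scene",*p).round(3))
print(ctrl.get_obs()["q"].round(3))
E
```

```text
[0.615 0.465]
[0.576 0.408]
[0.565 0.452]
[0.607 0.432]
[ 0.13  -0.026  1.767 -0.     1.409  0.13 ]
```

View pics/w1b.png

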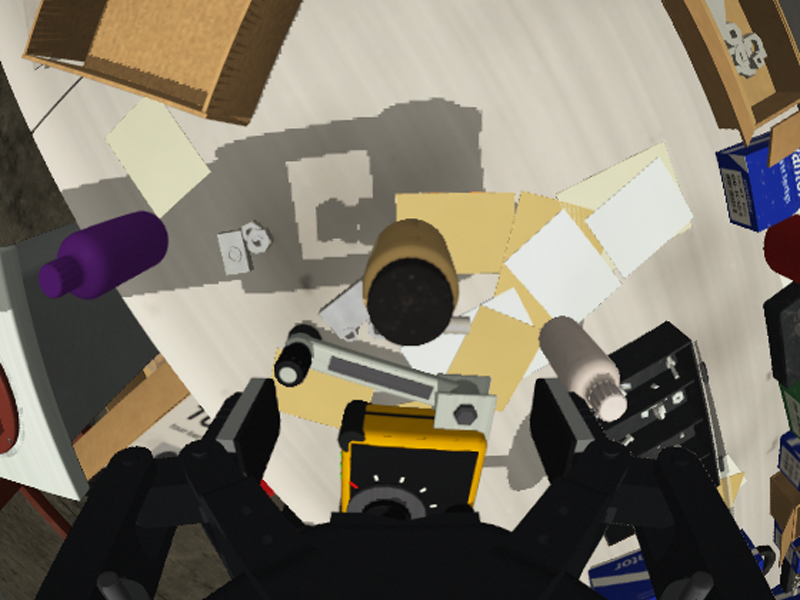

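This view shows the jar cap at (411,302), left knob top (288,373), left hinge bolt (465,413), and tray corners at (25,55) and (215,115).

```bash
python3 - <<'E'
from h import *
d=np.load("w1.npz")
for n,u,v,z in [("jar",411,302,.113),("kl",288,373,.058),("hl",465,413,.045),("t2rim",213,115,.078),("t3rim",25,55,.078),("pink",610,403,.113),("t2base",238,125,0),("purpleCap",48,282,.122),("pinkbase",552,335,.0)]: print(n,hit(d["K"],d["E"],u*.7,v*.7,z,True).round(3))
E
```

```text
jar [0.558 0.15 ]
kl [0.476 0.079]
hl [0.598 0.04 ]
t2rim [0.448 0.247]
t3rim [0.297 0.312]
pink [0.674 0.088]
t2base [0.434 0.244]
purpleCap [0.346 0.164]
pinkbase [0.671 0.081]
```

{"fn": "jog_arm", "kwargs": {"deltas": [[-1,[-0.004,0.005,-0.1],[0,0,0]],[-1,[-0.004,0.005,-0.2],[0,0,0]],[-1,[-0.004,0.005,-0.31],[0,0,0]],[-1,[-0.004,0.005,-0.31],[0,0,0]],[1,[-0.004,0.005,-0.31],[0,0,0]],[1,[-0.004,0.005,-0.31],[0,0,0]],[1,[-0.004,0.005,-0.31],[0,0,0]],[1,[-0.004,0.005,-0.31],[0,0,0]],[1,[-0.004,0.005,-0.31],[0,0,0]],[1,[-0.004,0.005,-0.31],[0,0,0]]], "squeeze": 40}}

```text
t: 1.62
tool_pos: [0.5612, 0.1503, 0.0719]
tool_rot: [2.218, 2.218, 0.009]
contact_force: [-1.1, -0.3, 7.3]
opening: 0.0511
grip_force: 42.6
```

{"fn": "jog_arm", "kwargs": {"deltas": [[1,[0,0,0.1],[0,0,0]],[1,[0,0,0.2],[0,0,0.02]],[1,[-0.05,0.05,0.3],[0,0,0.06]],[1,[-0.1,0.1,0.3],[0,0,0.1]],[1,[-0.17,0.17,0.3],[0,0,0.14]],[1,[-0.24,0.24,0.3],[0,0,0.18]],[1,[-0.31,0.31,0.3],[0,0,0.22]],[1,[-0.38,0.38,0.3],[0,0,0.26]],[1,[-0.45,0.44,0.3],[0,0,0.3]],[1,[-0.5,0.49,0.3],[0,0,0.34]],[1,[-0.515,0.5,0.3],[0,0,0.369]],[1,[-0.515,0.5,0.3],[0,0,0.369]]]}}

```text
t: 2.62
tool_pos: [0.3506, 0.3514, 0.1884]
tool_rot: [0.634, 3.076, 0.002]
contact_force: [0.9, -0.3, -3.1]
opening: 0.0515
grip_force: 43.9
```

{"fn": "jog_arm", "kwargs": {"deltas": [[1,[0,0,0],[0,0,0]],[1,[0,0,0],[0,0,0]]]}}

```text
t: 2.78
tool_pos: [0.3529, 0.3497, 0.1879]
tool_rot: [0.646, 3.073, 0.001]
contact_force: [0.4, -0.8, -2.4]
opening: 0.0513
grip_force: 43.9
```

```bash
python3 - <<'E'
from h import *
import cv2
c=ctrl.get_calibration("wrist");w=ctrl.get_image("wrist");s=ctrl.get_image("scene")
a=cv2.resize(w[:,:,::-1],(480,360));b=cv2.resize(s[140:360,180:380,::-1],(320,352),interpolation=cv2.INTER_CUBIC)
m=np.zeros((360,800,3),np.uint8);m[:,:480]=a;m[:352,480:]=b
cv2.imwrite("pics/m2.png",m)
np.savez("w2.npz",K=c["K"],E=c["extrinsics"]);print(ctrl.get_obs()["q"].round(3))
E
```

```text
[ 0.63  -0.231  1.952 -0.     1.42  -0.526]
```

View pics/m2.png

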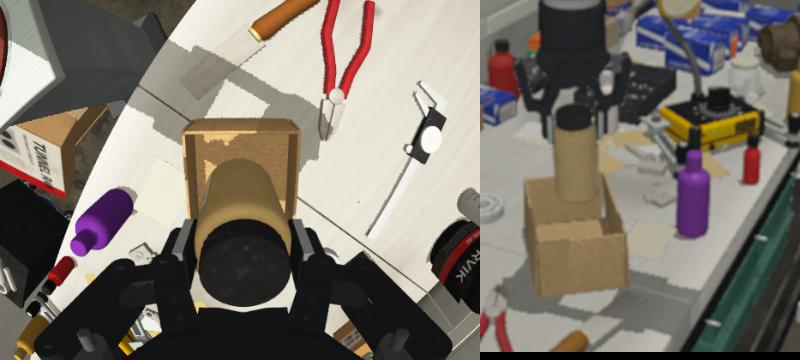

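The jar hangs upright over the tray. The far short rim of the tray is visible from (184,122) to (299,122) in the wrist panel, so I'll check the tray pose with it.

```bash
python3 - <<'E'
from h import *
d=np.load("w2.npz")
for u,v in [(184,122),(299,122),(184,132),(299,132)]: print(hit(d["K"],d["E"],u*560/480,v*560/480,.078,True).round(4))
E
```

```text
[0.2863 0.3177]
[0.329  0.4145]
[0.2947 0.3136]
[0.3378 0.4111]
```

{"fn": "jog_arm", "kwargs": {"deltas": [[1,[-0.004,0,-0.09],[0,0,0]],[1,[-0.004,0,-0.18],[0,0,0]],[1,[-0.004,0,-0.25],[0,0,0]],[1,[-0.004,0,-0.27],[0,0,0]],[1,[-0.004,0,-0.281],[0,0,0]],[1,[-0.004,0,-0.281],[0,0,0]],[1,[-0.004,0,-0.281],[0,0,0]]]}}

```text
t: 3.47
tool_pos: [0.3518, 0.3501, 0.076]
tool_rot: [0.644, 3.074, 0.002]
contact_force: [-0.3, -0.8, -2.2]
opening: 0.0516
grip_force: 44.0
```

{"fn": "jog_arm", "kwargs": {"deltas": [[1,[0,0,-0.006],[0,0,0]],[1,[0,0,-0.006],[0,0,0]],[-0.46,[0,0,-0.006],[0,0,0]],[-0.46,[0,0,-0.006],[0,0,0]],[-0.46,[0,0,-0.006],[0,0,0]],[-0.46,[0,0,-0.006],[0,0,0]]]}}

```text
t: 3.97
tool_pos: [0.3507, 0.3501, 0.0727]
tool_rot: [0.642, 3.075, 0.001]
contact_force: [-0.1, -0.2, -0.5]
opening: 0.0626
grip_force: 0.0
```

{"fn": "jog_arm", "kwargs": {"deltas": [[-0.46,[0,0,0.1],[0,0,0]],[-0.46,[0,0,0.2],[0,0,0]],[-1,[0,0,0.3],[0,0,0]],[-1,[0.03,-0.07,0.4],[0,0,-0.03]],[-1,[0.05,-0.17,0.42],[0,0,-0.07]],[-1,[0.08,-0.26,0.42],[0,0,-0.11]],[-1,[0.11,-0.36,0.42],[0,0,-0.15]],[-1,[0.14,-0.45,0.42],[0,0,-0.19]],[-1,[0.17,-0.55,0.42],[0,0,-0.23]],[-1,[0.2,-0.64,0.42],[0,0,-0.27]],[-1,[0.23,-0.74,0.42],[0,0,-0.31]],[-1,[0.26,-0.84,0.42],[0,0,-0.35]]]}}

```text
t: 4.97
tool_pos: [0.4546, 0.0123, 0.2407]
tool_rot: [2.155, 2.285, 0.001]
contact_force: [0.4, 0.3, -0.1]
opening: 0.0853
grip_force: 0.0
```

{"fn": "jog_arm", "kwargs": {"deltas": [[-1,[0.03,-0.1,0],[0,0,-0.019]],[-1,[0.06,-0.2,0],[0,0,-0.019]],[-1,[0.09,-0.3,0],[0,0,-0.019]],[-1,[0.12,-0.4,0],[0,0,-0.019]],[-1,[0.15,-0.5,0],[0,0,-0.019]],[-1,[0.16,-0.585,0],[0,0,-0.019]],[-1,[0.16,-0.585,0],[0,0,-0.019]],[-1,[0.16,-0.585,0],[0,0,-0.019]]]}}

```text
t: 5.63
tool_pos: [0.5183, -0.2213, 0.2399]
tool_rot: [-2.218, -2.223, -0.0]
contact_force: [0.3, 0.7, -0.7]
opening: 0.0852
grip_force: 0.0
```

```bash
python3 - <<'E'
from h import *
import cv2
c=ctrl.get_calibration("wrist");w=ctrl.get_image("wrist")
cv2.imwrite("pics/w3b.png",cv2.resize(w[:,:,::-1],(800,600),interpolation=cv2.INTER_CUBIC))
np.savez("w3.npz",K=c["K"],E=c["extrinsics"]);print(ctrl.get_obs()["q"].round(3))
E
```

```text
[-0.534 -0.099  1.748  0.     1.494 -0.538]
```

View pics/w3b.png

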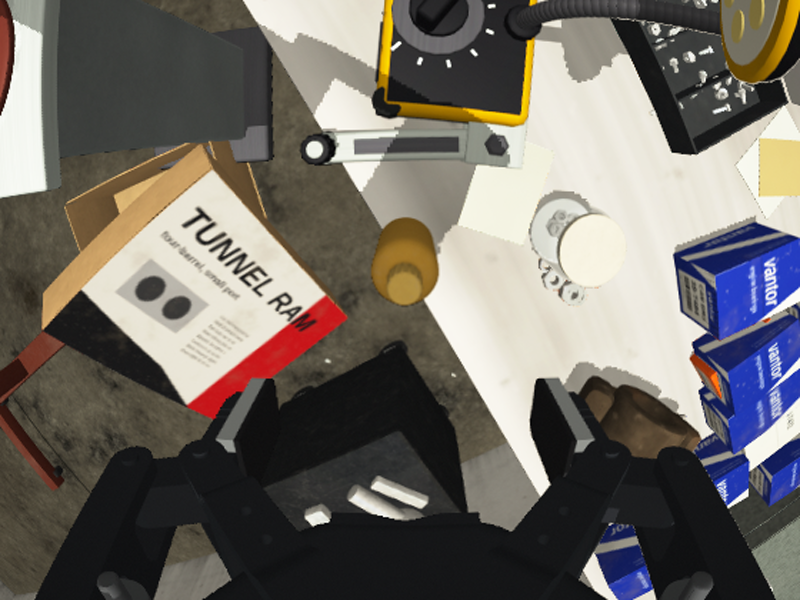

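The amber bottle stands at the bench edge, with its cap top at (404,288). The right knob top is at (318,148), right hinge bolt (496,145), nut lid (592,251), and dimmer (440,15).

```bash
python3 - <<'E'
from h import *
d=np.load("w3.npz")
for n,u,v,z in [("amcap",404,288,.122),("kr",318,148,.058),("hr",496,145,.045),("nut",592,251,.078),("dim",438,22,.071),("edge",345,165,0),("edge",500,430,0)]: print(n,hit(d["K"],d["E"],u*.7,v*.7,z,True).round(3))
E
```

```text
amcap [ 0.517 -0.227]
kr [ 0.458 -0.145]
hr [ 0.584 -0.143]
nut [ 0.651 -0.213]
dim [ 0.539 -0.06 ]
edge [ 0.469 -0.161]
edge [ 0.615 -0.418]
```

{"fn": "jog_arm", "kwargs": {"deltas": [[-1,[-0.003,-0.017,-0.1],[0,0,0]],[-1,[-0.003,-0.017,-0.2],[0,0,0]],[-1,[-0.003,-0.017,-0.3],[0,0,0]],[-1,[-0.003,-0.017,-0.4],[0,0,0]],[-1,[-0.003,-0.017,-0.45],[0,0,0]],[1,[-0.003,-0.017,-0.45],[0,0,0]],[1,[-0.003,-0.017,-0.45],[0,0,0]],[1,[-0.003,-0.017,-0.45],[0,0,0]],[1,[-0.003,-0.017,-0.45],[0,0,0]],[1,[-0.003,-0.017,-0.45],[0,0,0]],[1,[-0.003,-0.017,-0.45],[0,0,0]]], "squeeze": 40}}

```text
t: 6.6
tool_pos: [0.5194, -0.2276, 0.0638]
tool_rot: [2.212, 2.224, 0.003]
contact_force: [-0.7, 1.1, 6.8]
opening: 0.0434
grip_force: 41.7
```

{"fn": "jog_arm", "kwargs": {"deltas": [[1,[0,0,0.1],[0,0,0]],[1,[0,0,0.2],[0,0,0]],[1,[0,0,0.3],[0,0,0]],[1,[-0.01,0.07,0.38],[0,0,0.03]],[1,[-0.03,0.16,0.4],[0,0,0.07]],[1,[-0.05,0.25,0.4],[0,0,0.1]],[1,[-0.06,0.35,0.4],[0,0,0.14]],[1,[-0.08,0.45,0.4],[0,0,0.18]],[1,[-0.1,0.55,0.4],[0,0,0.22]],[1,[-0.11,0.65,0.4],[0,0,0.26]],[1,[-0.13,0.75,0.4],[0,0,0.3]],[1,[-0.15,0.85,0.4],[0,0,0.33]]]}}

```text
t: 7.6
tool_pos: [0.4565, 0.1151, 0.221]
tool_rot: [0.813, 3.034, 0.001]
contact_force: [0.7, 0.1, -1.6]
opening: 0.0434
grip_force: 42.1
```

{"fn": "jog_arm", "kwargs": {"deltas": [[1,[-0.02,0.1,0],[0,0,0.03]],[1,[-0.04,0.2,0],[0,0,0.039]],[1,[-0.06,0.3,0],[0,0,0.039]],[1,[-0.07,0.4,0],[0,0,0.039]],[1,[-0.079,0.48,0],[0,0,0.039]],[1,[-0.079,0.507,0],[0,0,0.039]],[1,[-0.079,0.507,0],[0,0,0.039]],[1,[-0.079,0.507,0],[0,0,0.039]],[1,[-0.079,0.507,0],[0,0,0.039]]]}}

```text
t: 8.35
tool_pos: [0.4259, 0.3151, 0.2204]
tool_rot: [0.635, 3.077, -0.001]
contact_force: [-0.1, -0.5, -2.6]
opening: 0.0432
grip_force: 42.1
```

```bash
python3 - <<'E'
from h import *
import cv2
w=ctrl.get_image("wrist");s=ctrl.get_image("scene")
a=cv2.resize(w[:,:,::-1],(480,360));b=cv2.resize(s[140:360,180:380,::-1],(320,352),interpolation=cv2.INTER_CUBIC)
m=np.zeros((360,800,3),np.uint8);m[:,:480]=a;m[:352,480:]=b
cv2.imwrite("pics/m3.png",m)
E
```

```text
(no output)
```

View pics/m3.png

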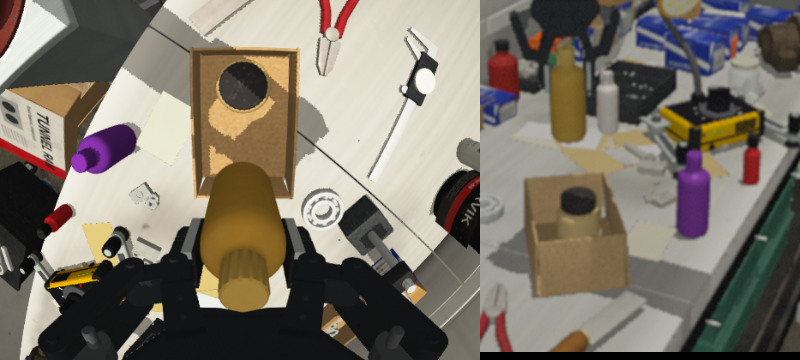

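The jar stands in the tray with its cap at (242,85). The tray rim runs from (190,48)-(299,48) at the far end to about (193,196)-(297,196) at the near end.

```bash
python3 - <<'E'
from h import *
P=[cam("wrist",u*7/6,v*7/6,z) for u,v,z in [(190,48,.078),(299,48,.078),(297,196,.078),(193,196,.078),(242,85,.116)]]
print(np.round(P,3),np.mean(P[:4],0))
E
```

```text
[[0.294 0.312]
 [0.337 0.413]
 [0.486 0.353]
 [0.439 0.246]
 [0.351 0.345]] [0.38886487 0.33107357]
```

{"fn": "jog_arm", "kwargs": {"deltas": [[1,[0,0,-0.1],[0,0,0]],[1,[0,0,-0.2],[0,0,0]],[1,[0,0,-0.29],[0,0,0]],[1,[0,0,-0.35],[0,0,0]],[1,[0,0,-0.375],[0,0,0]],[1,[0,0,-0.386],[0,0,0]],[1,[0,0,-0.388],[0,0,0]],[1,[0,0,-0.388],[0,0,0]]]}}

```text
t: 9.12
tool_pos: [0.427, 0.3159, 0.0666]
tool_rot: [0.635, 3.075, 0.002]
contact_force: [0.4, 0.4, -1.9]
opening: 0.0431
grip_force: 42.7
```

{"fn": "jog_arm", "kwargs": {"deltas": [[1,[0,0,-0.007],[0,0,0]],[1,[0,0,-0.007],[0,0,0]],[-0.27,[0,0,-0.007],[0,0,0]],[-0.27,[0,0,-0.007],[0,0,0]],[-0.27,[0,0,-0.007],[0,0,0]],[-0.27,[0,0,-0.007],[0,0,0]]]}}

```text
t: 9.62
tool_pos: [0.4259, 0.3161, 0.0626]
tool_rot: [0.634, 3.077, 0.001]
contact_force: [-0.0, 0.9, -0.0]
opening: 0.0541
grip_force: 0.0
```

{"fn": "jog_arm", "kwargs": {"deltas": [[-0.27,[0,0,0.1],[0,0,0]],[-0.27,[0,0,0.2],[0,0,0]],[-0.2,[0,0,0.27],[0,0,0]],[-0.2,[0.03,-0.1,0.28],[0,0,0.015]],[-0.2,[0.05,-0.2,0.28],[0,0,0.03]],[-0.2,[0.08,-0.3,0.28],[0,0,0.03]],[-0.2,[0.1,-0.4,0.28],[0,0,0.03]],[-0.2,[0.12,-0.5,0.25],[0,0,0.03]],[-0.2,[0.126,-0.592,0.2],[0,0,0.03]],[-0.2,[0.126,-0.592,0.12],[0,0,0.03]],[-0.2,[0.126,-0.592,0.1],[0,0,0.03]],[-0.2,[0.126,-0.592,0.1],[0,0,0.03]]]}}

```text
t: 10.62
tool_pos: [0.4734, 0.0792, 0.0991]
tool_rot: [-0.489, -3.096, 0.001]
contact_force: [0.3, 0.2, -0.6]
opening: 0.0512
grip_force: 0.0
```

```bash
python3 - <<'E'
from h import *
import cv2
c=ctrl.get_calibration("wrist");w=ctrl.get_image("wrist");s=ctrl.get_image("scene")
a=cv2.resize(w[:,:,::-1],(480,360));b=cv2.resize(s[140:360,180:380,::-1],(320,352),interpolation=cv2.INTER_CUBIC)
m=np.zeros((360,800,3),np.uint8);m[:,:480]=a;m[:352,480:]=b
cv2.imwrite("pics/m4.png",m);print(ctrl.get_obs()["q"].round(3))
E
```

```text
[ 0.012 -0.178  2.055  0.     1.264 -1.248]
```

View pics/m4.png

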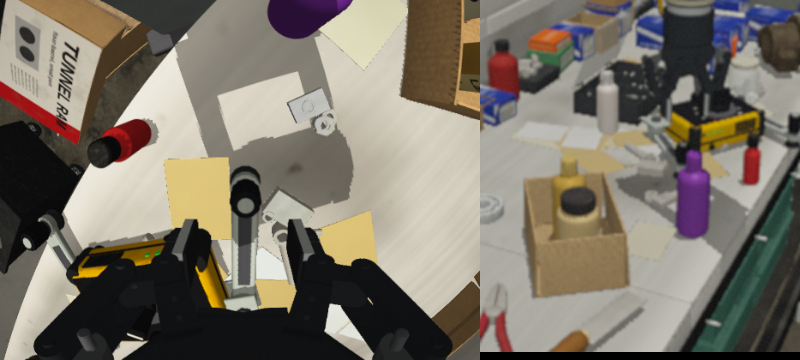

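Both items stand upright in the tray. The left knob's top is at (244,203), centred between the fingers at 190 and 300; I'll check it radially.

```bash
python3 - <<'E'
from h import *
print(cam("wrist",244*7/6,203*7/6,.058).round(4), ctrl.get_obs()["tool_pos"].round(4))
import numpy as np
for h,s,a0 in [((.5995,.039),1,.236)]:
  for a in np.linspace(a0,1.52,11): print(round(a,3),((np.array(h)+.13*np.array([-np.cos(a+.08),np.sin(a+.08)])-[.476,.079])/.4).round(3).tolist(), round(-(a-a0)/np.pi,3))
E
```

```text
[0.4786 0.0781] [0.4762 0.0802 0.103 ]
0.236 [-0.0, 0.001] -0.0
0.364 [0.015, 0.04] -0.041
0.493 [0.036, 0.076] -0.082
0.621 [0.06, 0.11] -0.123
0.75 [0.089, 0.14] -0.163
0.878 [0.122, 0.166] -0.204
1.006 [0.157, 0.188] -0.245
1.135 [0.195, 0.205] -0.286
1.263 [0.235, 0.217] -0.327
1.392 [0.277, 0.223] -0.368
1.52 [0.318, 0.225] -0.409
```

{"fn": "jog_arm", "kwargs": {"deltas": [[-0.2,[0.003,0,-0.1],[0,0,0]],[-0.2,[0.003,0,-0.175],[0,0,0]],[-0.2,[0.003,0,-0.175],[0,0,0]],[1,[0.003,0,-0.175],[0,0,0]],[1,[0.003,0,-0.175],[0,0,0]],[1,[0.003,0,-0.175],[0,0,0]],[1,[0.003,0,-0.175],[0,0,0]],[1,[0.003,0,-0.175],[0,0,0]]], "squeeze": 25}}

```text
t: 11.38
tool_pos: [0.4795, 0.0799, 0.0355]
tool_rot: [0.487, 3.099, 0.002]
contact_force: [-1.0, 1.1, 7.8]
opening: 0.021
grip_force: 26.3
```

{"fn": "jog_arm", "kwargs": {"deltas": [[1,[0.014,0.04,0],[0,0,-0.039]],[1,[0.034,0.076,0],[0,0,-0.078]],[1,[0.058,0.11,0],[0,0,-0.117]],[1,[0.087,0.14,0],[0,0,-0.156]],[1,[0.12,0.166,0],[0,0,-0.195]],[1,[0.155,0.188,0],[0,0,-0.234]],[1,[0.193,0.205,0],[0,0,-0.273]],[1,[0.233,0.217,0],[0,0,-0.312]],[1,[0.275,0.223,0],[0,0,-0.351]],[1,[0.318,0.225,0],[0,0,-0.39]],[1,[0.325,0.225,0],[0,0,-0.41]],[1,[0.325,0.225,0],[0,0,-0.41]]]}}

```text
t: 12.38
tool_pos: [0.6097, 0.1661, 0.0354]
tool_rot: [2.251, 2.183, -0.005]
contact_force: [-2.0, -11.9, 9.0]
opening: 0.0212
grip_force: 26.6
```

{"fn": "jog_arm", "kwargs": {"deltas": [[-0.1,[0,0,0],[0,0,0]],[-0.1,[0,0,0],[0,0,0]],[-0.1,[0,0,0],[0,0,0]],[-0.15,[0,0,0.1],[0,0,0]],[-0.15,[0,0,0.2],[0,0,0]],[-0.15,[-0.04,0,0.29],[0,0,-0.03]],[-0.15,[-0.13,-0.03,0.32],[0,0,-0.07]],[-0.15,[-0.22,-0.08,0.32],[0,0,-0.11]],[-0.15,[-0.3,-0.14,0.32],[0,0,-0.15]],[-0.15,[-0.36,-0.22,0.32],[0,0,-0.19]],[-0.2,[-0.38,-0.32,0.32],[0,0,-0.23]],[-0.2,[-0.38,-0.42,0.32],[0,0,-0.27]]]}}

```text
t: 13.38
tool_pos: [0.4532, 0.0013, 0.1603]
tool_rot: [2.954, 1.069, 0.001]
contact_force: [1.4, -0.6, 1.0]
opening: 0.0512
grip_force: 0.0
```

{"fn": "jog_arm", "kwargs": {"deltas": [[-0.2,[0,-0.1,0],[0,0,-0.04]],[-0.2,[0,-0.2,0],[0,0,-0.08]],[-0.2,[0,-0.3,0],[0,0,-0.12]],[-0.2,[0,-0.365,-0.05],[0,0,-0.16]],[-0.2,[0,-0.365,-0.12],[0,0,-0.2]],[-0.2,[0,-0.365,-0.15],[0,0,-0.21]],[-0.2,[0,-0.365,-0.15],[0,0,-0.21]],[-0.2,[0,-0.365,-0.15],[0,0,-0.21]]]}}

```text
t: 14.05
tool_pos: [0.4548, -0.1442, 0.0999]
tool_rot: [-3.14, -0.061, 0.002]
contact_force: [0.4, 0.8, 0.3]
opening: 0.0513
grip_force: 0.0
```

```bash
python3 - <<'E'
from h import *
import cv2
c=ctrl.get_calibration("wrist");w=ctrl.get_image("wrist");s=ctrl.get_image("scene")
a=cv2.resize(w[:,:,::-1],(480,360));b=cv2.resize(s[150:270,230:410,::-1],(320,213),interpolation=cv2.INTER_CUBIC)
m=np.zeros((360,800,3),np.uint8);m[:,:480]=a;m[:213,480:]=b
cv2.imwrite("pics/m5.png",m);print(ctrl.get_obs()["q"].round(3))
E
```

```text
[-0.463 -0.19   2.067  0.     1.262  1.069]
```

View pics/m5.png

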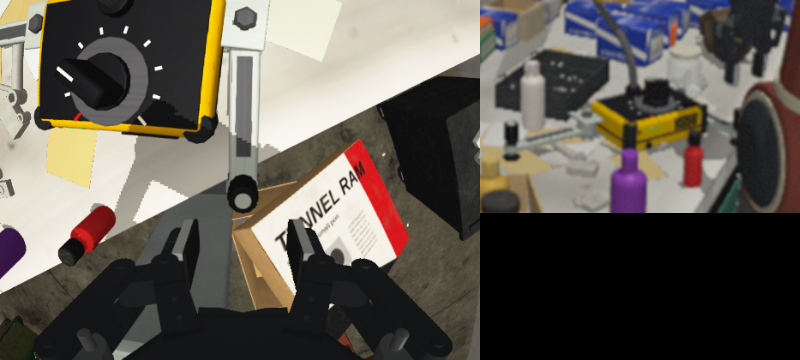

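The left foot is straight out. The right knob's top is at (242,200), between the fingers. The dimmer's white mark at (65,70) and the red line at (78,117) mean about 1.4 rad of anticlockwise turn.

```bash
python3 - <<'E'
from h import *
q=lambda u,v,z:cam("wrist",u*7/6,v*7/6,z).round(4)
print("knob",q(242,200,.058),"hinge",q(245,18,.045),"disc",q(112,80,.071),"bar ends",q(62,67,.101),q(125,75,.101),q(85,108,.101),"red",q(78,117,.06), ctrl.get_obs()["tool_pos"].round(4))
for a in np.linspace(.107,1.52,12): print(round(a,3),((np.array([.585,-.1415])+.13*np.array([-np.cos(a-.08),-np.sin(a-.08)])-[.455,-.145])/.4).round(3).tolist(), round((a-.107)/np.pi,3), round((a-.107)/np.pi,3))
E
```

```text
knob [ 0.456  -0.1462] hinge [ 0.5864 -0.1433] disc [ 0.5419 -0.0576] bar ends [ 0.5517 -0.0379] [ 0.5434 -0.0804] [ 0.5264 -0.0541] red [ 0.5167 -0.0216] [ 0.4562 -0.1446  0.1019]
0.107 [0.0, -0.0] 0.0 0.0
0.235 [0.004, -0.042] 0.041 0.041
0.364 [0.013, -0.082] 0.082 0.082
0.492 [0.027, -0.122] 0.123 0.123
0.621 [0.046, -0.159] 0.164 0.164
0.749 [0.07, -0.193] 0.204 0.204
0.878 [0.098, -0.224] 0.245 0.245
1.006 [0.13, -0.251] 0.286 0.286
1.135 [0.165, -0.274] 0.327 0.327
1.263 [0.202, -0.292] 0.368 0.368
1.392 [0.242, -0.305] 0.409 0.409
1.52 [0.283, -0.313] 0.45 0.45
```

{"fn": "jog_arm", "kwargs": {"deltas": [[-0.2,[0.002,-0.003,-0.09],[0,0,0]],[-0.2,[0.002,-0.003,-0.17],[0,0,0]],[-0.2,[0.002,-0.003,-0.17],[0,0,0]],[1,[0.002,-0.003,-0.17],[0,0,0]],[1,[0.002,-0.003,-0.17],[0,0,0]],[1,[0.002,-0.003,-0.17],[0,0,0]],[1,[0.002,-0.003,-0.17],[0,0,0]],[1,[0.002,-0.003,-0.17],[0,0,0]]], "squeeze": 25}}

```text
t: 14.82
tool_pos: [0.458, -0.1465, 0.0352]
tool_rot: [3.139, 0.059, 0.006]
contact_force: [-0.8, 0.6, 7.3]
opening: 0.0208
grip_force: 26.3
```

{"fn": "jog_arm", "kwargs": {"deltas": [[1,[0.004,-0.042,0],[0,0,0.039]],[1,[0.013,-0.082,0],[0,0,0.078]],[1,[0.027,-0.122,0],[0,0,0.117]],[1,[0.046,-0.159,0],[0,0,0.156]],[1,[0.07,-0.193,0],[0,0,0.195]],[1,[0.098,-0.224,0],[0,0,0.234]],[1,[0.13,-0.251,0],[0,0,0.273]],[1,[0.165,-0.274,0],[0,0,0.312]],[1,[0.202,-0.292,0],[0,0,0.351]],[1,[0.242,-0.305,0],[0,0,0.39]],[1,[0.283,-0.313,0],[0,0,0.429]],[1,[0.288,-0.313,0],[0,0,0.45]]]}}

```text
t: 15.82
tool_pos: [0.5748, -0.2689, 0.0351]
tool_rot: [-2.344, -2.091, -0.008]
contact_force: [-3.3, 8.0, 10.0]
opening: 0.0209
grip_force: 26.7
```

{"fn": "jog_arm", "kwargs": {"deltas": [[1,[0.004,0,0],[0,0,0.01]],[1,[0.004,0,0],[0,0,0.01]]]}}

```text
t: 15.98
tool_pos: [0.5747, -0.2692, 0.0351]
tool_rot: [-2.315, -2.122, -0.006]
contact_force: [-1.2, 9.8, 8.2]
opening: 0.0208
grip_force: 26.6
```

Both knobs are at their stop positions. I've no views left, so I'll locate the dimmer's white mark numerically in two saved pictures, with the calibration already printed.

```bash
python3 - <<'E'
from h import *
import cv2
from scipy import ndimage as nd
K=[[325.192,0,283.1014],[0,325.192,204.0122],[0,0,1]]
E0=[[1.0,-.00049,-.00101,-.62362],[-.00015,-.94742,.32,-.04295],[-.00111,-.32,-.94742,.37921],[0,0,0,1]]
im=cv2.imread("pics/w0.png",0)
win=im[205:265,175:235]
l,n=nd.label(win>130)
for i in range(1,n+1):
    p=np.argwhere(l==i)
    if len(p)<6: continue
    g=np.array([hit(K,E0,x+175,y+205,.101,True) for y,x in p]); c=g.mean(0);w,v=np.linalg.eigh(np.cov(g.T));d=v[:,1]
    print(len(p),(p.mean(0)[::-1]+[175,205]).round(1),c.round(4),np.degrees(np.arctan2(d[1],d[0])).round(1),(2*np.sqrt(3*w)*1000).round(1))
# dark bar outline: darkest pixels
for r in im[205:265:3,175:235:3]: print(' '.join('%3d'%x for x in r))
E
```

```text
214 [177.4 238.7] [ 0.5228 -0.0467] 84.9 [ 6.1 64.5]
39 [199.8 234. ] [ 0.5459 -0.0409] 54.2 [ 2.8 14.1]
14 [229.2 248.8] [ 0.5731 -0.0557] 127.3 [3.  4.9]
12 [196.9 254.2] [ 0.5408 -0.0622] 72.6 [2.6 5. ]
11 [213.9 255.6] [ 0.5576 -0.0633] 91.7 [2.8 4.2]
183 110  28 103 104 107 104 103 108 106 110 108 111 112 109 108  43  39 119  41
183 145  99 105 103 107 102 103 107 105 109  57  71 110 109 108 108  38  40  41
180 154 100 104 103 106  61  20  20  18  14  16  51  81  94 108 109 103  28  41
180  98 100 104 101  36  34  40  41  41  12  14  13  23  66 107 107 103  79  38
179  99 100 103  46  35  37  38  40  13  12  10  11  15  25 106 106 104 107  39
185  99  99 102  32  36  37  38  17  11  12  12  11  10  27  81 105 102 107  68
182  99 100  90  34  35  35  34  12  11  12  11  10  16  41  26 105 102 106  86
166 100  99  80  33  33  33  14  30  24  14  11   9  40  41  17 103 102 104  99
134  99  99  89  32  33  19  27  34 236  65  17  13  39  40  23 103 101 105 101
113 123  99 103  32  24  19  34  92 239  37  25  37  36  38  22 102 100 105  87
 66 186  99 101  44  15  30  33 253  34  30  27  35  36  38  67 101 100 104  52
 65 187  84 100  94  25  33 236  66  32  20  33  35  35  30 101 101  99 102  36
 31 191  34  95  18  31  31  33  32  21  31  33  32  31 100 101 100  99  55  34
 31 188 119 196  28  30  31  30  25  27  31  30  61 100  99  99 101  91  35  35
 29 187 238  26  29  30  31  28  31  97  99  98 102 100 100  99  76  43 131  34
 28 186  30  30  30  30  29  21 101  97 100  98 100 100  82  47  33  33 233  62
 30 185  32  26  28  27  23 194  52  34  39  40  36  88  32  33  33  33  34  34
 30 183  38  30  30  26  26 168  32  31  31  33  32 251  33  32  32  33  33  33
108 184  53  31  30  30  32  31  32  32  32  32  32  32  33  32  32  32  32  32
237 181  45  31  31  32  31  31  32  31  30  30  32  32  32  33  32  32  33  33
```

{"fn": "jog_arm", "kwargs": {"deltas": [[0.0,[0,0,0],[0,0,0]],[0.0,[0,0,0],[0,0,0]],[0.0,[0,0,0],[0,0,0]],[0.0,[0,0,0.1],[0,0,0]],[0.0,[0,0,0.2],[0,0,-0.03]],[-0.2,[-0.03,0.03,0.29],[0,0,-0.06]],[-0.2,[-0.06,0.12,0.33],[0,0,-0.1]],[-0.2,[-0.082,0.22,0.33],[0,0,-0.14]],[-0.2,[-0.082,0.32,0.33],[0,0,-0.168]],[-0.2,[-0.082,0.42,0.33],[0,0,-0.168]],[-0.2,[-0.082,0.52,0.33],[0,0,-0.168]],[-0.2,[-0.082,0.5585,0.32],[0,0,-0.168]]]}}

```text
t: 16.98
tool_pos: [0.5401, -0.0441, 0.1615]
tool_rot: [2.788, 1.447, 0.004]
contact_force: [-0.3, -0.3, -0.6]
opening: 0.0513
grip_force: 0.0
```

{"fn": "jog_arm", "kwargs": {"deltas": [[-0.2,[0,0,-0.03],[0,0,0]],[-0.2,[0,0,-0.09],[0,0,0]],[-0.2,[0,0,-0.15],[0,0,0]],[-0.2,[0,0,-0.19],[0,0,0]],[-0.2,[0,0,-0.205],[0,0,0]],[-0.2,[0,0,-0.205],[0,0,0]]]}}

```text
t: 17.48
tool_pos: [0.5384, -0.0483, 0.0759]
tool_rot: [-2.789, -1.441, 0.006]
contact_force: [0.3, 0.1, -0.1]
opening: 0.051
grip_force: 0.0
```

{"fn": "jog_arm", "kwargs": {"deltas": [[1,[0,0,0.006],[0,0,0]],[1,[0,0,0.006],[0,0,0]],[1,[0,0,0.006],[0,0,0]],[1,[0,0,0.006],[0,0,0]],[1,[0,0,0.006],[0,0,0]],[1,[0,0,0.006],[0,0,0]],[1,[0,0,0.006],[0,0,0]]], "squeeze": 30}}

```text
t: 18.07
tool_pos: [0.5401, -0.0474, 0.0829]
tool_rot: [-2.79, -1.444, 0.0]
contact_force: [-6.1, 1.6, 7.2]
opening: 0.0134
grip_force: 31.0
```

Gripped (14 mm bar). Now turn it 80° anticlockwise.

{"fn": "jog_arm", "kwargs": {"deltas": [[1,[0,0,0],[0,0,0.039]],[1,[0,0,0],[0,0,0.078]],[1,[0,0,0],[0,0,0.117]],[1,[0,0,0],[0,0,0.156]],[1,[0,0,0],[0,0,0.195]],[1,[0,0,0],[0,0,0.234]],[1,[0,0,0],[0,0,0.273]],[1,[0,0,0],[0,0,0.312]],[1,[0,0,0],[0,0,0.351]],[1,[0,0,0],[0,0,0.38]],[1,[0,0,0],[0,0,0.4]],[1,[0,0,0],[0,0,0.4]]]}}

```text
t: 19.07
tool_pos: [0.5408, -0.0473, 0.0829]
tool_rot: [1.406, 2.808, 0.002]
contact_force: [-3.3, 1.9, 6.3]
opening: 0.0129
grip_force: 30.9
```

```bash
python3 - <<'E'
from h import *
o=ctrl.get_obs();print(o["wrist_torque"],o["contact_force"],o["tool_rot"],o["q"].round(3))
E
```

```text
[0.50844585 0.58579721 0.07740666] [-3.31050582  1.93125641  6.25293235] [1.40649883e+00 2.80794684e+00 1.98205686e-03] [-2.250e-01 -3.000e-03  1.929e+00  1.000e-03  1.214e+00 -8.670e-01]
```

{"fn": "jog_arm", "kwargs": {"deltas": [[1,[0,0,0],[0,0,0.03]],[1,[0,0,0],[0,0,0.03]],[1,[0,0,0],[0,0,0.03]]]}}

```text
t: 19.32
tool_pos: [0.541, -0.0475, 0.083]
tool_rot: [1.278, 2.868, 0.002]
contact_force: [-2.8, 1.8, 5.7]
opening: 0.0135
grip_force: 35.1
```

```bash
python3 - <<'E'
from h import *
o=ctrl.get_obs();print(o["wrist_torque"],o["tool_rot"],o["opening"])
E
```

```text
[ 0.31034615  0.49290248 -0.37823712] [1.27772596e+00 2.86821812e+00 2.06484042e-03] 0.013482867273569982
```

{"fn": "jog_arm", "kwargs": {"deltas": [[1,[0,0,0],[0,0,0.03]],[1,[0,0,0],[0,0,0.03]],[1,[0,0,0],[0,0,0.03]]]}}

```text
t: 19.57
tool_pos: [0.541, -0.0475, 0.0831]
tool_rot: [1.149, 2.923, 0.004]
contact_force: [-3.7, 1.8, 6.9]
opening: 0.0133
grip_force: 73.6
```

```bash
python3 - <<'E'
from h import *
o=ctrl.get_obs();print(o["wrist_torque"],o["tool_rot"],o["opening"])
E
```

```text
[ 0.38131271  0.60134403 -1.92910284] [1.14891104 2.92257028 0.00378521] 0.01334307247309775
```

{"fn": "jog_arm", "kwargs": {"deltas": [[0.1,[0,0,0],[0,0,0]],[0.1,[0,0,0],[0,0,0]],[0.1,[0,0,0],[0,0,0]],[0.1,[0,0,0.1],[0,0,0]],[0.1,[0,0,0.2],[0,0,0]],[0.1,[0,0,0.3],[0,0,0]],[0.1,[-0.1,0,0.35],[0,0,0]],[0.1,[-0.1,0,0.35],[0,0,0]],[0.1,[-0.1,0,0.35],[0,0,0]]]}}

```text
t: 20.32
tool_pos: [0.5003, -0.0478, 0.2231]
tool_rot: [1.137, 2.923, 0.001]
contact_force: [0.3, 0.5, -0.2]
opening: 0.0386
grip_force: 0.0
```

```bash
python3 - <<'E'
from h import *
import cv2
from scipy import ndimage as nd
im=ctrl.get_image("wrist"); cv2.imwrite("pics/w9.png",im[:,:,::-1])
c=ctrl.get_calibration("wrist");K=np.array(c["K"]);E=np.array(c["extrinsics"])
def proj(p):
    q=E[:3,:3]@p+E[:3,3];r=np.linalg.norm(q[:2]);t=np.arctan2(r,q[2]);return q[:2]/r*t*K[0,0]+K[:2,2]
P={"dim":(.5404,-.0486,.101),"kl":(.610,.169,.058),"kr":(.5746,-.271,.058),"kl_old":(.478,.079,.058),"kr_old":(.456,-.146,.058)}
for n,p in P.items():
    u=proj(np.array(p));print(n,u.round(0))
    x,y=u.round().astype(int)
    if n!="dim" and 5<x<550 and 5<y<410: print(im[y-4:y+5,x-4:x+5].mean((0,1)).round())
u,v=proj(np.array(P["dim"])).astype(int);g=im.mean(2);R=40
y0,x0=max(v-R,0),max(u-R,0)
l,n=nd.label(g[y0:v+R,x0:u+R]>130)
for i in range(1,n+1):
    p=np.argwhere(l==i)
    if len(p)<6 or len(p)>200: continue
    h=np.array([hit(K,E,b+x0,a+y0,.101,True) for a,b in p]);cc=h.mean(0);w,vv=np.linalg.eigh(np.cov(h.T));d=vv[:,1]
    print(len(p),cc.round(4),np.degrees(np.arctan2(d[1],d[0])).round(1),(2*np.sqrt(3*w)*1000).round(1))
E
```

```text
dim [315. 229.]
kl [499. 128.]
[171. 173. 161.]
kr [195. 340.]
[22. 23. 25.]
kl_old [369.  79.]
[216. 208. 192.]
kr_old [186. 215.]
[95. 88. 71.]
16 [ 0.5346 -0.0099] 70.1 [2.9 4.5]
35 [ 0.5317 -0.0406] 130.6 [ 2.2 13.3]
16 [ 0.5487 -0.0193] 45.6 [2.6 5. ]
13 [ 0.5137 -0.0705] 104.7 [3.  3.6]
12 [ 0.5558 -0.0343] -179.4 [2.4 4.4]
16 [ 0.5299 -0.072 ] 111.0 [2.8 4.8]
15 [ 0.5544 -0.051 ] 159.3 [2.8 4.9]
9 [ 0.5456 -0.0654] 155.4 [2.3 3.6]
6 [ 0.5445 -0.1001] 173.9 [2.  3.5]
```

```bash
python3 - <<'E'
from h import *
import cv2
from scipy import ndimage as nd
s=ctrl.get_image("scene")
c=ctrl.get_calibration("scene");K=np.array(c["K"]);E=np.array(c["extrinsics"])
for n,p in {"kl":(.610,.169,.043),"kr":(.5746,-.271,.043)}.items():
    q=K@(E[:3,:3]@np.array(p)+E[:3,3]);u,v=(q[:2]/q[2]);x,y=int(u),int(v);print(n,u.round(1),v.round(1))
    l,m=nd.label(s[y-14:y+15,x-14:x+15].max(2)<60)
    for i in range(1,m+1):
        a=np.argwhere(l==i)
        if len(a)>12: b=a.mean(0)[::-1]+[x-14,y-14];print(len(a),b.round(1),cam("scene",*b,.043).round(4))
E
```

```text
kl 247.1 224.5
70 [247.2 225.6] [0.6046 0.1724]
kr 377.4 192.5
93 [370.8 180.3] [ 0.6586 -0.328 ]
53 [376.6 193.6] [ 0.57   -0.2631]
14 [375.8 204.9] [ 0.5121 -0.2001]
```

```bash
python3 -c "
from station import ctrl
print(ctrl.finish_job())"
```

```text
the job is handed in; nothing more can be done
None
```

I handed the job in at about 20 s of the 72 s allowed: the jar and bottle stand upright in the tray, both feet are out at their stops, and the dimmer is at its anticlockwise stop. These are from my own camera and force readings, as the hand-in returned no verdict.

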